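# Clip a parts caddy under a hanging link

## Task

Move the blue link with the yellow spring gate from the low green stand to the yellow sprung rack, hung over its bar between the two red collars, and let go of it. Then hang the red caddy below it: bring the caddy's top bar in over the nose of the link's lower loop and press it gently down past the spring gate until it drops home and the gate snaps shut, let go and leave it hanging level and still. Press with no more than light hand force, keep off the rack itself, and leave everything else where it is.

Things in the scene. Friction and masses are not known exactly. Their poses are not given: they have to be found in the camera images.
- bay (a point): Top of the yellow rack's steel bar, midway between its two red collars (22 mm diameter, inner faces 60 mm apart). Bar 12 mm diameter, level along this point's y, its top 280 mm above the table unloaded. z up, -x the robot's side. The bar is sprung: under load it sinks straight down, 3 mm per N (350 N/m) once the load passes 1 N, at most 40 mm; damped, it springs back slowly.
- park_rod (a point): Top of the dark 12 mm rod of the low green stand at mid-length, 150 mm above the table; rod along this point's y, 200 mm long, posts at its ends. The link and a plain dark spare hook hang on it, 40 to 52 mm either side of this point, the link's long leg on the -x side. The rod is fixed.
- link: Blue link, about 0.15 kg, 177 mm tall. Origin: middle of the underside of its 24 x 24 x 5 mm crown, which rests on top of a rod lying along the link's y; z up. A long leg on the -x side (x -12 to -8 mm) goes down to a bridge (x -12 to 4, y -18 to 14, z -56 to -48); below the bridge is a loop of 8 mm round bar in the link's y-z plane: spine at y -14, nose at y +13.
- link_tab (a point): On the link: centre of the grip place on its orange tab, 32 mm above the link's origin; same axes as the link. The tab is 24 mm (x) by 8 mm (y) and stands from 5 to 50 mm above the origin.
- loop_seat (a point): On the link: where the centre of the caddy's top bar lies when fully home in the V bottom of the loop, 111 mm below the link's origin, 2 mm to its +y; same axes as the link. The shut gate is 25 mm above this point; the loop's lowest outside point 16 mm below it.
- gate (a joint): Yellow spring gate across the mouth of the link's loop, 18 mm long, 4 mm thick, hinged on the spine at y -10, z -86 mm of the link. 0 = shut (level); grows (rad) as its free end is pushed down, to 1.35. It cannot rise past level, so it traps a bar below it. Pushing a bar down through takes about 5 to 10 N; the bar passes at about 1 rad and the gate springs shut by itself.
- caddy: Red open tray 160 (x) x 64 (y) x 32 mm with copper and brass tips fixed in it, 0.15 to 0.24 kg, balanced at its middle. Origin: centre of its underside, z up. At each end (x -65 and +65 mm, y 0) an aluminium post, 20 mm (x) by 10 mm (y), up to z 125 mm; a round top bar 10 mm in diameter joins them along x at z 115 mm. Both ends alike.
- caddy_bar (a point): On the caddy: middle of the top bar's centre line (a yellow band marks it), 115 mm above the caddy's underside; same axes as the caddy.
- caddy_post (a point): On the caddy: grip place on the post at its -x end, 100 mm above the underside, 65 mm from the middle.
- spare_hook: Bystander: plain dark hook with no gate and no tab, on the low green stand beside the link.
- park: The low green stand itself, fixed.
- rack: The yellow rack, fixed: two 20 mm square posts, 125 mm either side of the middle along y, with feet 100 x 50 x 12 mm; a tie 20 mm wide, 11 mm high joins them on the table, 40 mm beyond the bar (+x). Origin on the table under the middle of the bar.
- spray_can: Bystander: can, 56 mm diameter, 150 mm tall.
- wire_brush: Bystander: brush lying on the table.
- chip_hammer: Bystander: hammer lying on the table.
- coupon: Bystander: aluminium plate 100 x 50 x 8 mm.
- square_tube: Bystander: steel tube offcut 120 x 30 x 30 mm.
- tip_cup: Bystander: steel cup, 70 mm diameter, 70 mm tall.
- magnet_square: Bystander: red L-shaped square, 90 mm long, 90 mm tall.
- lip (a point): On the link: lower end of the crown's short lip on the +x side (x 10, z -16 mm of the link; 4 mm thick). Gap between leg and lip 16 mm. To put the link on or off a rod keep it 18 to 28 mm above its hung height and move it level along its x: off a rod towards its -x, onto a rod towards its +x.
- nose_tip (a point): On the link: top of the loop's rounded nose (8 mm thick), y 13, z -82 mm of the link. Between it and the bridge above are 26 mm of free height, open towards the link's +y: here a bar enters, sideways over the nose. The mouth between spine and nose is 19 mm wide.

How it is judged:
On the way, in this order (a step that is already met when the one before it is completed fails the run):
1. the link hangs over the rack's bar between the red collars, let go (z of link in the frame of bay between -0.004 and 0.004 m and x of link in the frame of bay between -0.01 and 0.01 m and y of link in the frame of bay between -0.024 and 0.024 m and contact force between the fingers and link below 0.1 N and angle between link's own z axis and vertical below 0.3 rad), for 0.3 s.
2. the caddy's top bar pushes the spring gate open from above (value of joint gate above 0.5 rad and contact force between caddy and link above 0.5 N and z of caddy_bar in the frame of loop_seat above 0.004 m and distance between caddy_bar and loop_seat below 0.035 m and distance between link and bay below 0.03 m).
At the end, for the whole second after the job is handed in: Link resting on the bar between the collars (within 24 mm of mid-bay); caddy bar home in the link's loop (6 mm in height, 8 mm sideways, its middle within 20 mm); gate shut (under 0.15 rad); caddy clear of the table, level within 0.22 rad; both slower than 0.05 m/s (z of link in the frame of bay between -0.004 and 0.004 m and x of link in the frame of bay between -0.01 and 0.01 m and y of link in the frame of bay between -0.024 and 0.024 m and z of caddy_bar in the frame of loop_seat between -0.006 and 0.006 m and y of caddy_bar in the frame of loop_seat between -0.008 and 0.008 m and x of caddy_bar in the frame of loop_seat between -0.02 and 0.02 m and value of joint gate below 0.15 rad and height (world z) of caddy above 0.01 m and angle between caddy's own z axis and vertical below 0.22 rad and linear speed of each of caddy, link below 0.05 m/s); the robot touches nothing.
It fails at once if the caddy is pressed on the link with more than 18 N (contact force between caddy and link above 18 N).
It fails at once if the robot pushes on the rack or its bar with more than 15 N (contact force between any of the arm, the fingers and rack above 15 N).
It fails at once if a bystander is moved by more than 30 mm (distance of any of spare_hook, spray_can, wire_brush, chip_hammer, coupon, square_tube, tip_cup, magnet_square from where it was at the start of the episode above 0.03 m).
It also fails if it takes over 72 s, if anything falls off the work surface, if the arm or the gripper's body presses on something with over 40 N, if the wrist force passes 120 N, or if a joint passes its speed limit or range.

## Robot

A 7-joint arm with a two-finger parallel gripper is mounted at the origin on the work surface. World frame = base frame: x ahead of the robot, y to its left, z up, the work surface at z = 0. Lengths are in m, angles in rad, forces in N, time in s.
With the tool pointing down it reaches from about 0.425 to 0.875 m from the base axis. Payload 8.4 kg.
Tool frame: the origin (TCP) lies midway between the tips of the shut fingers; the grasp point (between the pads) lies 19 mm behind it (robot.pinch_z is the distance from the TCP to the grasp point, in m); x points along the fingers, y is the direction in which the jaws open and shut, and the axes are right-handed (so a half turn about x gives the same grasp; the last joint's range is limited). The gripper opens to 87 mm and grips with 3 to 60 N. Pads are 19 mm wide; open, the fingers measure 117 mm over their backs; the gripper's body (75 mm by 190 mm) begins 51 mm behind the grasp point.
Start: joints at [-1.326, 0.333, 0.04, 1.465, -0.013, 1.343, -0.059], TCP at [0.219, 0.612, 0.223] pointing down, gripper open.
Joint ranges: [-2.58, 2.58], [-0.38, 2.09], [-1.3, 1.39], [0.25, 2.4], [-1.5, 4.64], [0.08, 2.09], [-2.65, 2.65]. Speed limits (rad/s): [2.22, 2.22, 2.79, 2.79, 3.14, 3.14, 3.14].

## Interface

Orientations are given as [roll, pitch, yaw] about the fixed x, y, z axes, in that order (R = Rz(yaw) Ry(pitch) Rx(roll)).
In Python, from bench import robot, jaws, kinematics, telemetry, viewer, ticket, finder gives the robot as it stands. The module is installed in compiled form; this text tells all that it offers. Calls block until the motion is done:
- robot.move_to(position, orientation): joint-space move of the TCP to a pose.
- robot.move_linear(position, ori=None, v=0.15, f_stop=None): straight line of the TCP; ori=None keeps the orientation; v is the mean speed in m/s. With f_stop (N) it stops when the force on the tool has changed by that much, and returns True; else False.
- robot.set_joints(angles): joint-space move.
- jaws.open_jaws() and jaws.close(strength=None): open the fingers fully, or close them until they stop; strength is the grip in N (None keeps the last).
- robot.wait(seconds).
- kinematics.inverse_kinematics(position, orientation): joint angles nearest the present ones, or None.
- telemetry.get_state(): the state.
- viewer.capture(name): name is "scene" or "top"; returns a dict with "img" (384x512x3 uint8, red, green, blue), "depth" (384x512 float32, m along the optical axis (not along the pixel's ray), 0 where there is no reading), "vfov" (degrees; the focal length in pixels is half the picture's height over the tangent of half this angle, whatever the lens; pixels are square), "cx", "cy" (the principal point, pixels), "world_to_cam" (4x4, takes a point from world to camera coordinates). Camera axes: x right, y up, looking along -z (the intrinsics and any distortion apply to the point x, -y, -z); pixel columns grow to the right and rows downward; lengths in m; the calibration is good to about 2 mm. A picture is of the moment at which its call begins.
A pose or a line that the arm cannot do raises robot.PlanningError and nothing moves.
- ticket.job_done(): hands the job in, once; it reports no verdict.
Trained networks look in a picture, given as the dict that the camera call returned (one of the last four; its "shot" number tells which), for a name from the list of things; names that differ only in an ending like _2 or _b are one class to them, and where a whole thing is asked for, a point or a joint stands for the part that bears it (a point fixed in the world has none). Each returns a list of dicts, best first, with "p" (0 to 1); they miss things now and then, are a little off and sometimes report something else, mostly with a low value. They report only what shows in the picture. A call takes as long as a camera call.
- finder.search_frame(picture, thing): "extent" ([left, top, right, bottom] in pixels, round what is visible of it).
- finder.landmark_of(picture, thing): "xy" ([column, row] in pixels: a listed point, or the origin of a listed thing).
The state is a dict: "t": time; "qpos": joint angles; "qvel": joint speeds; "tau": joint torques, N m; "position": TCP position; "eef_rot": TCP orientation; "force": force on the tool from outside, world axes, zero at the start; "moment": the same for the moment, N m; "opening": finger opening in m.
Only numpy, scipy, OpenCV 4.12 (cv2) and the standard library are available. Lean on these libraries where they do the work, as an engineer would, in place of code of your own. Each camera call takes 0.05 s, during which the arm holds its last target.

## Working session

There is one attempt and no reset: what is moved stays moved. The work goes in short steps, each a Python script; the robot and the scene stay as the last script left them, time stands still between calls to the robot, and variables do not carry over. Pictures are saved under pics/ and viewed, and the job is handed in when it is done.

```bash
mkdir -p pics; ls; cat > h.py <<'E'
import numpy as np, cv2
from bench import robot, jaws, kinematics, telemetry, viewer, ticket, finder
def save(p,name): cv2.imwrite('pics/'+name+'.png', cv2.cvtColor(p['img'],cv2.COLOR_RGB2BGR))
def K(p):
    f=p['img'].shape[0]/2/np.tan(np.radians(p['vfov'])/2); return f,p['cx'],p['cy']
def ray(p,xy):
    f,cx,cy=K(p); d=np.array([(xy[0]-cx)/f,-(xy[1]-cy)/f,-1.0])
    T=np.linalg.inv(np.array(p['world_to_cam'])); return T[:3,3],T[:3,:3]@d
def at_depth(p,xy):
    r,c=int(round(xy[1])),int(round(xy[0])); w=p['depth'][max(r-1,0):r+2,max(c-1,0):c+2]; w=w[w>0]
    if not len(w): return None
    o,d=ray(p,xy); return o+d*np.median(w)
def at_z(p,xy,z):
    o,d=ray(p,xy); return o+d*(z-o[2])/d[2]
def proj(p,X):
    f,cx,cy=K(p); c=np.array(p['world_to_cam'])@np.append(X,1); return np.array([cx+f*c[0]/-c[2],cy-f*c[1]/-c[2]])
def tri(p,a,q,b):
    o1,d1=ray(p,a);o2,d2=ray(q,b)
    A=np.array([d1,-d2]).T; s=np.linalg.lstsq(A,o2-o1,rcond=None)[0]
    x=o1+s[0]*d1;y=o2+s[1]*d2; return (x+y)/2,np.linalg.norm(x-y)
E
python3 - <<'E'
from h import *
np.set_printoptions(precision=4,suppress=True)
s=viewer.capture('scene');t=viewer.capture('top')
save(s,'s0');save(t,'t0')
print({k:(v if k not in('img','depth') else v.shape) for k,v in s.items()})
print({k:(v if k not in('img','depth') else v.shape) for k,v in t.items()})
for n in ['bay','park_rod','link','link_tab','loop_seat','caddy','caddy_bar','caddy_post','rack','lip','nose_tip','spare_hook']:
    a=finder.landmark_of(s,n);b=finder.landmark_of(t,n)
    print(n,[(np.round(x['xy'],1),round(x['p'],2)) for x in a[:2]],[(np.round(x['xy'],1),round(x['p'],2)) for x in b[:2]])
    if a and b: print('   tri',*tri(s,a[0]['xy'],t,b[0]['xy']))
print(telemetry.get_state())
E
```

```text
pics
{'img': (384, 512, 3), 'depth': (384, 512), 'vfov': 48.68433554287665, 'cx': 250.1904920972434, 'cy': 188.64405352717762, 'world_to_cam': array([[-0.1763,  0.9843, -0.0077,  0.0873],
       [-0.5396, -0.0901,  0.8371,  0.1337],
       [ 0.8232,  0.1518,  0.547 , -1.9021],
       [ 0.    ,  0.    ,  0.    ,  1.    ]]), 'shot': 1}
{'img': (384, 512, 3), 'depth': (384, 512), 'vfov': 52.67185565455567, 'cx': 254.0657895904847, 'cy': 191.1766516782639, 'world_to_cam': array([[ 0.0135, -0.9999, -0.0007, -0.0067],
       [ 0.9948,  0.0133,  0.1012, -0.5083],
       [-0.1012, -0.0021,  0.9949, -1.6943],
       [ 0.    ,  0.    ,  0.    ,  1.    ]]), 'shot': 2}
bay [(array([238.1, 187. ]), 0.98), (array([137.3, 179.6]), 0.3)] [(array([256.5, 139.1]), 0.67)]
   tri [ 0.681  -0.003   0.2846] 0.008239358145289769
park_rod [(array([149.8, 184.5]), 0.77)] [(array([337.5, 192.9]), 0.62)]
   tri [ 0.4954 -0.3489  0.1387] 0.006861059664508204
link [(array([165.5, 182.1]), 0.83)] [(array([324. , 192.1]), 0.49)]
   tri [ 0.4961 -0.2898  0.1552] 0.006362434713953155
link_tab [(array([163.3, 178.7])
[... 1267 characters left out ...]
]), 0.43)]
   tri [ 0.7219 -0.0868  0.2492] 0.19241571905933444
spare_hook [(array([135.6, 183.1]), 0.46)] [(array([186. , 198.3]), 0.73), (array([325.6, 194.8]), 0.41)]
   tri [ 0.6002 -0.0137  0.3494] 0.5955250255876436
{'t': 1.3, 'qpos': array([-1.3262,  0.3332,  0.0399,  1.4654, -0.0134,  1.3433, -0.0585]), 'qvel': array([ 0.0023,  0.0011, -0.0003, -0.0003,  0.001 ,  0.0009,  0.0003]), 'tau': array([  0.0007, -65.6106,   1.3332, -40.4052,  -0.06  ,   0.035 ,
         0.    ]), 'position': array([0.2191, 0.6119, 0.2225]), 'eef_rot': array([-2.3142,  1.5708, -2.658 ]), 'force': array([-0.2649,  0.9192, -0.0201]), 'moment': array([-0.0346, -0.0356, -0.0177]), 'opening': 0.08686386411375817}
```

```bash
python3 - <<'E'
import cv2
for n in('s0','t0'):
    i=cv2.imread(f'pics/{n}.png'); cv2.imwrite(f'pics/{n}_b.png',cv2.resize(i,(800,600),interpolation=cv2.INTER_CUBIC))
E
```

```text
(no output)
```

View pics/s0_b.png

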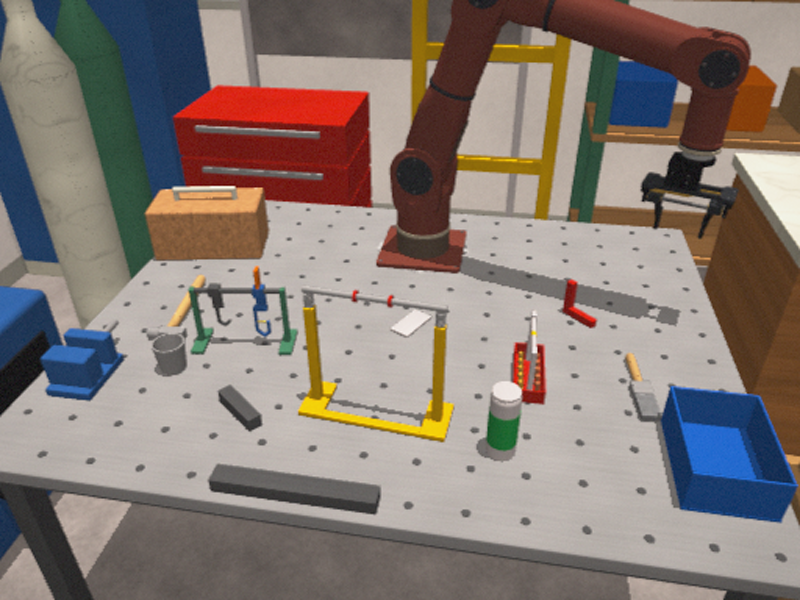

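View pics/t0_b.png

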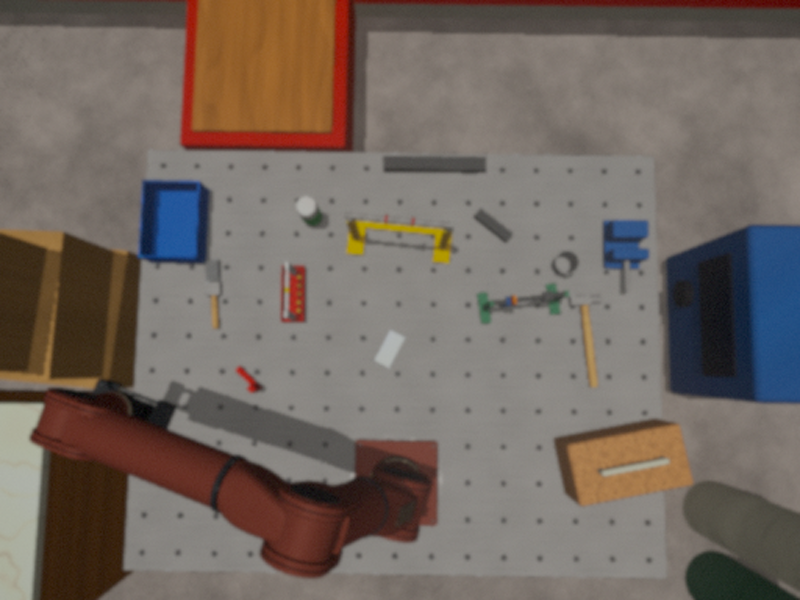

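```bash
cat >> h.py <<'E'
def zoom(p,box,name,s=6):
    l,t,r,b=box; i=cv2.cvtColor(p['img'][t:b,l:r],cv2.COLOR_RGB2BGR); cv2.imwrite('pics/'+name+'.png',cv2.resize(i,None,fx=s,fy=s,interpolation=cv2.INTER_CUBIC))
def cloud(p):
    f,cx,cy=K(p); h,w=p['depth'].shape; u,v=np.meshgrid(np.arange(w),np.arange(h)); D=p['depth']
    c=np.stack([(u-cx)/f*D,-(v-cy)/f*D,-D],-1); T=np.linalg.inv(np.array(p['world_to_cam']))
    X=c@T[:3,:3].T+T[:3,3]; X[D<=0]=np.nan; return X
E
python3 - <<'E'
from h import *
np.set_printoptions(precision=4,suppress=True)
s=viewer.capture('scene');t=viewer.capture('top')
import pickle; pickle.dump((s,t),open('c0.pkl','wb'))
zoom(s,(110,160,200,235),'s_park',8);zoom(t,(300,170,370,215),'t_park',10)
zoom(s,(185,175,295,285),'s_rack',5);zoom(t,(215,130,295,175),'t_rack',9)
zoom(s,(310,190,370,270),'s_cad',7);zoom(t,(170,160,210,215),'t_cad',10)
for p in(s,t):
    X=cloud(p); m=(np.abs(X[...,2])<.02)&(X[...,0]>.2)&(X[...,0]<.9)&(np.abs(X[...,1])<.6)
    z=X[m]; A=np.c_[z[:,:2],np.ones(len(z))]; q=np.linalg.lstsq(A,z[:,2],rcond=None)[0]; print(q,np.std(z[:,2]-A@q))
E
```

```text
[-0.0006  0.0016 -0.    ] 0.0037580217559685775
[-0.0007 -0.0009  0.0004] 0.004929541654791683
```

View pics/s_park.png

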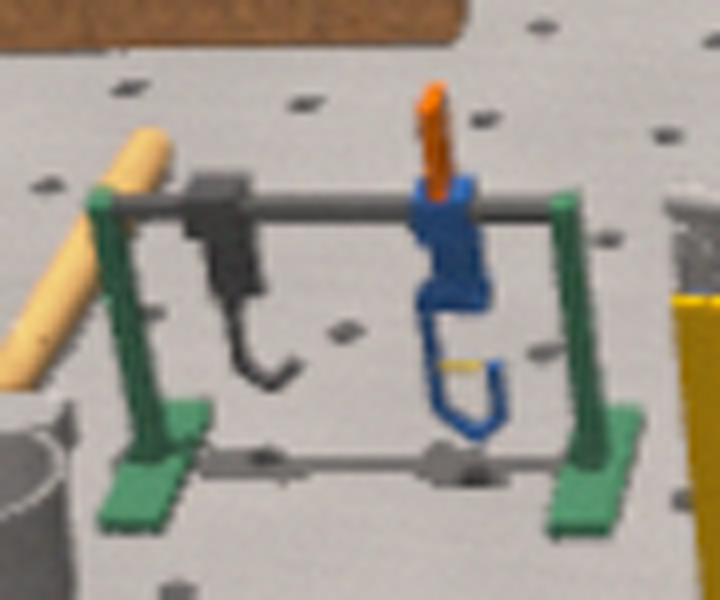

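View pics/t_park.png

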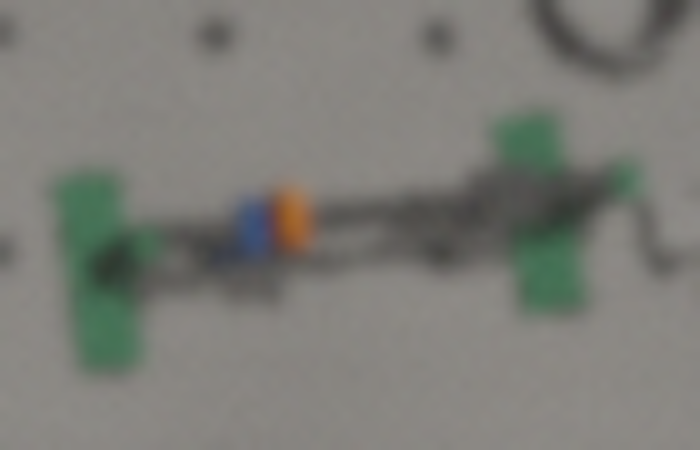

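View pics/s_rack.png

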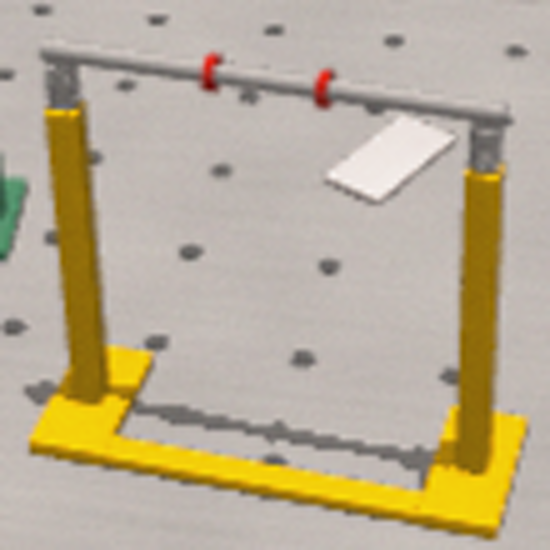

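View pics/t_rack.png

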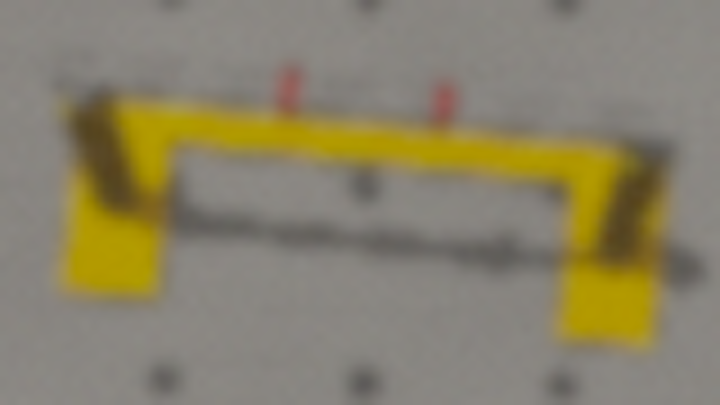

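View pics/s_cad.png

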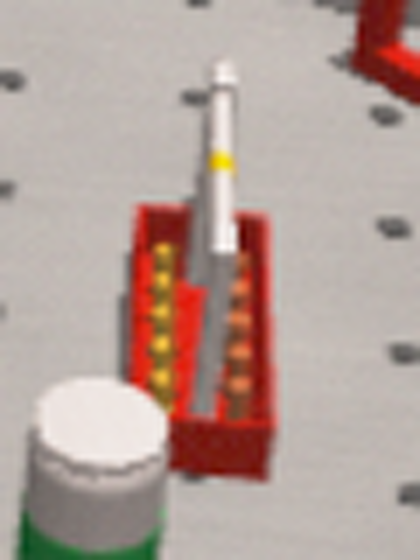

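View pics/t_cad.png

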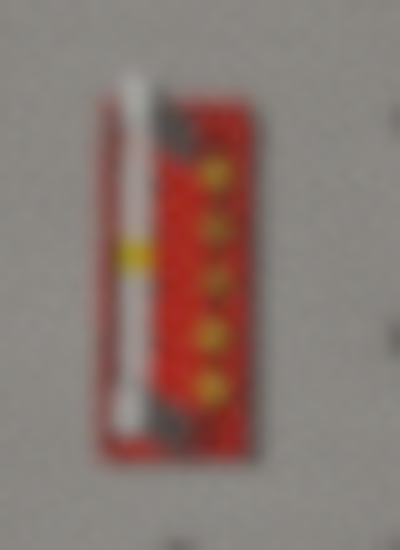

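```bash
cat > m.py <<'E'
from h import *
import pickle
np.set_printoptions(precision=4,suppress=True)
s,t=pickle.load(open('c0.pkl','rb'))
def seg(p,box,fn,big=True):
    l,tp,r,b=box; a=p['img'][tp:b,l:r].astype(float); m=fn(a[...,0],a[...,1],a[...,2]).astype(np.uint8)
    n,lab,st,ce=cv2.connectedComponentsWithStats(m,connectivity=8)
    out=[(st[i,4],ce[i]+[l,tp],st[i,:4]+[l,tp,0,0]) for i in range(1,n) if st[i,4]>2]
    return sorted(out,key=lambda x:-x[0])
org=lambda r,g,b:(r>150)&(g<0.75*r)&(b<0.5*r)&(g>0.3*r)
red=lambda r,g,b:(r>1.7*g)&(r>1.7*b)&(r>80)
yel=lambda r,g,b:(r>1.5*b)&(g>1.3*b)&(g>.72*r)
grn=lambda r,g,b:(g>1.25*r)&(g>1.1*b)
print('tab s',seg(s,(155,165,175,190),org)); print('tab t',seg(t,(320,180,340,200),org))
cs=seg(s,(215,180,265,200),red); ct=seg(t,(240,132,275,146),red); print('collar',cs,ct)
a,b=sorted([c[1].tolist() for c in cs[:2]]),sorted([c[1].tolist() for c in ct[:2]],reverse=True)
# scene left = -y ; top right = -y
P=[tri(s,a[i],t,b[i]) for i in range(2)]; print('collars',P)
bs=seg(s,(335,205,348,218),yel); bt=seg(t,(178,180,190,190),yel); print('band',bs,bt)
if bs and bt: print(tri(s,bs[0][1],t,bt[0][1]))
ts=seg(s,(155,165,175,190),org)[0][1]; tt=seg(t,(320,180,340,200),org)[0][1]; print('tab',tri(s,ts,t,tt), at_z(s,ts,.182),at_z(t,tt,.19))
print('tray t',seg(t,(170,160,210,215),red))
E
python3 m.py
```

```text
tab s [(np.int32(21), array([163.2857, 175.9048]), array([162, 170,   3,  15]))]
tab t [(np.int32(3), array([329., 191.]), array([329, 190,   1,   3]))]
collar [(np.int32(18), array([226.5   , 188.7778]), array([225, 186,   4,   7])), (np.int32(16), array([248.9375, 192.125 ]), array([248, 189,   3,   7]))] []Traceback (most recent call last):
  File "m.py", line 18, in <module>
    P=[tri(s,a[i],t,b[i]) for i in range(2)]; print('collars',P)
                    ~^^^
IndexError: list index out of range
```

```bash
cat > m.py <<'E'
from h import *
import pickle
np.set_printoptions(precision=4,suppress=True)
s,t=pickle.load(open('c0.pkl','rb'))
def wc(p,box,fn,thr=15):
    l,tp,r,b=box; a=p['img'][tp:b,l:r].astype(float); w=fn(a[...,0],a[...,1],a[...,2]); w=np.where(w>thr,w-thr,0)
    v,u=np.mgrid[tp:b,l:r]; return np.array([(u*w).sum(),(v*w).sum()])/w.sum()
red=lambda r,g,b:r-np.maximum(g,b)
yel=lambda r,g,b:np.minimum(r,g)-b-20
if __name__=='__main__':
    org=lambda r,g,b:r-b-20
    cs=[wc(s,(221,183,232,197),red),wc(s,(243,186,256,200),red)]
    ct=[wc(t,(260,136,270,146),red),wc(t,(242,134,252,143.__int__()),red)]
    print(cs,ct)
    for i in range(2): print('collar',tri(s,cs[i],t,ct[i]),at_z(s,cs[i],.274),at_z(t,ct[i],.276))
    ts=wc(s,(158,165,171,184),org); tt=wc(t,(326,186,334,198),org); print('tab',ts,tt,tri(s,ts,t,tt),at_z(s,ts,.18),at_z(t,tt,.19))
    bs=wc(s,(335,208,348,218),yel); bt=wc(t,(179,181,188,190),lambda r,g,b:yel(r,g,b)-np.maximum(0,r-g)*1.0,5)
    print('band',bs,bt,tri(s,bs,t,bt),at_z(s,bs,.118),at_z(t,bt,.119))
    # rod ends etc. by hand from zooms
    H=lambda z,o,sc:np.array([(z[0]+.5)/sc+o[0]-.5,(z[1]+.5)/sc+o[1]-.5])
    print('rack rod ends s',at_z(s,H((45,52),(185,175),5),.274),at_z(s,H((508,117),(185,175),5),.274))
    print('park posts top s',at_z(s,H((103,192),(110,160),8),.15),at_z(s,H((566,197),(110,160),8),.15))
    print('park posts top t',at_z(t,H((625,178),(300,170),10),.15),at_z(t,H((145,240),(300,170),10),.15))
    print('caddy bar ends s',at_z(s,H((222,68),(310,190),7),.12),at_z(s,H((224,248),(310,190),7),.12))
    print('caddy bar ends t',at_z(t,H((136,85),(170,160),10),.122),at_z(t,H((130,425),(170,160),10),.122))
    Xs=cloud(s);Xt=cloud(t)
    # caddy bar from depth
    for n,X in(('s',Xs),('t',Xt)):
        m=(X[...,0]>.42)&(X[...,0]<.62)&(X[...,1]>.25)&(X[...,1]<.36)&(X[...,2]>.105)&(X[...,2]<.14)
        q=X[m]; print(n,len(q),q.mean(0),np.polyfit(q[:,0],q[:,1],1) if len(q)>3 else '',q.min(0),q.max(0))
        m=(X[...,0]>.6)&(X[...,0]<.76)&(abs(X[...,1])<.16)&(X[...,2]>.25)&(X[...,2]<.3)
        q=X[m]; print(' rack',len(q),q.mean(0),np.polyfit(q[:,1],q[:,0],1) if len(q)>3 else '',q.min(0),q.max(0))
        m=(X[...,0]>.42)&(X[...,0]<.57)&(X[...,1]>-.44)&(X[...,1]<-.24)&(X[...,2]>.13)&(X[...,2]<.157)
        q=X[m]; print(' park',len(q),q.mean(0),np.polyfit(q[:,1],q[:,0],1) if len(q)>3 else '',q.min(0),q.max(0))
        m=(X[...,0]>.42)&(X[...,0]<.57)&(X[...,1]>-.44)&(X[...,1]<-.24)&(X[...,2]>.16)&(X[...,2]<.22)
        q=X[m]; print(' tab',len(q),q.mean(0),q.min(0),q.max(0))
E
python3 m.py
```

```text
File "m.py", line 13
    ct=[wc(t,(260,136,270,146),red),wc(t,(242,134,252,143.__int__()),red)]
                                                         ^
SyntaxError: invalid decimal literal
```

```bash
sed -i 's/143.__int__()/143/' m.py; python3 m.py
```

```text
[array([226.4261, 188.3976]), array([249.0584, 191.6893])] [array([263.8288, 142.1826]), array([246.6201, 139.8939])]
collar (array([ 0.6732, -0.035 ,  0.2713]), np.float64(0.0009048330913352186)) [ 0.6772 -0.0335  0.274 ] [ 0.6722 -0.0353  0.276 ]
collar (array([0.681 , 0.0316, 0.2725]), np.float64(0.0013056392612176171)) [0.6832 0.0326 0.274 ] [0.6803 0.0308 0.276 ]
tab [163.6843 175.8571] [328.888  191.4863] (array([ 0.4948, -0.2998,  0.1792]), np.float64(0.004846706378971117)) [ 0.4962 -0.2966  0.18  ] [ 0.4944 -0.3001  0.19  ]
band [341.2242 212.6791] [182.7968 185.0963] (array([0.5208, 0.3015, 0.116 ]), np.float64(0.0025453395136325377)) [0.5232 0.3025 0.118 ] [0.5205 0.2996 0.119 ]
rack rod ends s [ 0.6753 -0.1303  0.274 ] [0.6971 0.1381 0.274 ]
park posts top s [ 0.5216 -0.4398  0.15  ] [ 0.4927 -0.242   0.15  ]
park posts top t [ 0.5174 -0.4444  0.15  ] [ 0.4892 -0.2468  0.15  ]
caddy bar ends s [0.4495 0.3025 0.12  ] [0.5904 0.3033 0.12  ]
caddy bar ends t [0.5924 0.2999 0.122 ] [0.4489 0.2978 0.122 ]
s 116 [0.5323 0.3031 0.1186] [0.0093 0.2981] [0.451  0.2979 0.1068] [0.6022 0.309  0.1264]
 rack 501 [0.6855 0.0068 0.273 ] [0.0865 0.685 ] [ 0.6679 -0.1322  0.2505] [0.7019 0.1368 0.285 ]
 park 300 [ 0.5105 -0.3414  0.1456] [-0.137   0.4637] [ 0.4854 -0.4398  0.1308] [ 0.53   -0.2405  0.1568]
 tab 49 [ 0.5032 -0.2919  0.1818] [ 0.4855 -0.2978  0.162 ] [ 0.5137 -0.2873  0.2004]
t 87 [0.5203 0.2961 0.1198] [0.0068 0.2926] [0.4449 0.2908 0.1064] [0.5927 0.3012 0.1293]
 rack 245 [ 0.6762 -0.0031  0.2771] [0.0868 0.6764] [ 0.656  -0.1359  0.2513] [0.696  0.1296 0.2894]
 park 145 [ 0.5006 -0.3422  0.1494] [-0.1427  0.4518] [ 0.479  -0.44    0.1356] [ 0.5221 -0.2431  0.1567]
 tab 26 [ 0.4954 -0.3101  0.187 ] [ 0.482  -0.4082  0.16  ] [ 0.513  -0.2894  0.2077]
```

```bash
cat >> h.py <<'E'
def D(yaw,tilt=0): return [0,np.pi/2-tilt,yaw]
def st():
    s=telemetry.get_state(); print('t',round(s['t'],2),'pos',np.round(s['position'],4),'F',np.round(s['force'],2),'M',np.round(s['moment'],3),'open',round(s['opening'],4)); return s
E
python3 - <<'E'
from h import *
np.set_printoptions(precision=3,suppress=True)
for P,o in [([.3,.5,.42],D(0)),([.5,-.1,.42],D(0)),([.497,-.298,.26],D(.14)),([.497,-.298,.167],D(.14)),([.61,-.005,.35],D(-.086)),([.455,.3,.1],D(.009,.4)),([.615,.05,.16],D(-.086,.4))]:
    print(P,kinematics.inverse_kinematics(P,o))
E
```

```text
[0.3, 0.5, 0.42] [-1.157  0.17   0.061  1.273 -0.01   1.699  0.472]
[0.5, -0.1, 0.42] [-0.307 -0.001  0.42   1.457  0.001  1.686  1.684]
[0.497, -0.298, 0.26] [ 0.76   0.195 -0.344  1.571  0.066  1.387  2.121]
[0.497, -0.298, 0.167] [ 0.757  0.249 -0.343  1.699  0.089  1.208  2.103]
[0.61, -0.005, 0.35] [-0.674  0.26   0.777  1.384 -0.181  1.571  1.571]
[0.455, 0.3, 0.1] [-1.078  0.03   0.213  2.16   0.446  0.733  0.412]
[0.615, 0.05, 0.16] [-0.867  0.036  0.663  2.021  0.139  0.712  1.189]
```

```bash
python3 - <<'E'
from h import *
robot.move_to([.3,.5,.42],D(0)); st()
robot.move_to([.5,-.1,.42],D(0)); st()
robot.move_to([.497,-.298,.26],D(.14)); st()
s=viewer.capture('scene');t=viewer.capture('top')
zoom(s,(100,110,220,235),'s_a',5);zoom(t,(290,150,380,225),'t_a',8)
E
```

```text
t 2.35 pos [0.2992 0.5005 0.4185] F [ 0.11  0.02 -1.02] M [0.05  0.032 0.005] open 0.0872
t 4.61 pos [ 0.5003 -0.0988  0.4199] F [-0.23  0.41 -0.85] M [ 0.013 -0.038 -0.001] open 0.0872
t 5.61 pos [ 0.498  -0.2968  0.2604] F [-0.1   0.23 -0.28] M [ 0.057 -0.015 -0.004] open 0.0867
```

View pics/s_a.png

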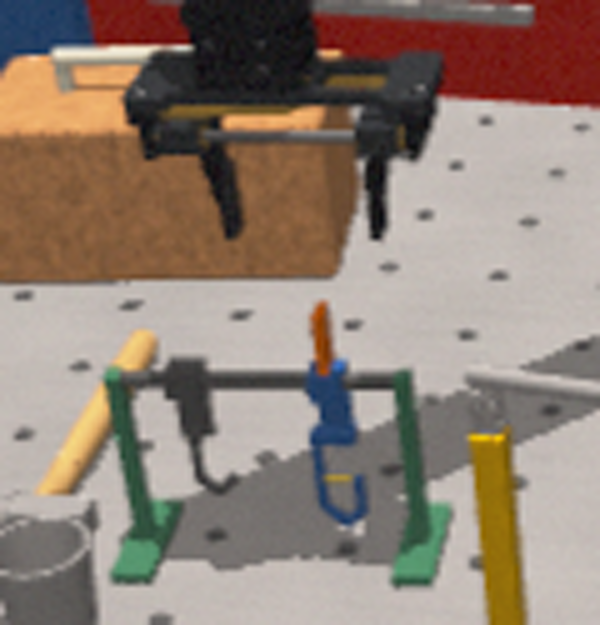

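View pics/t_a.png

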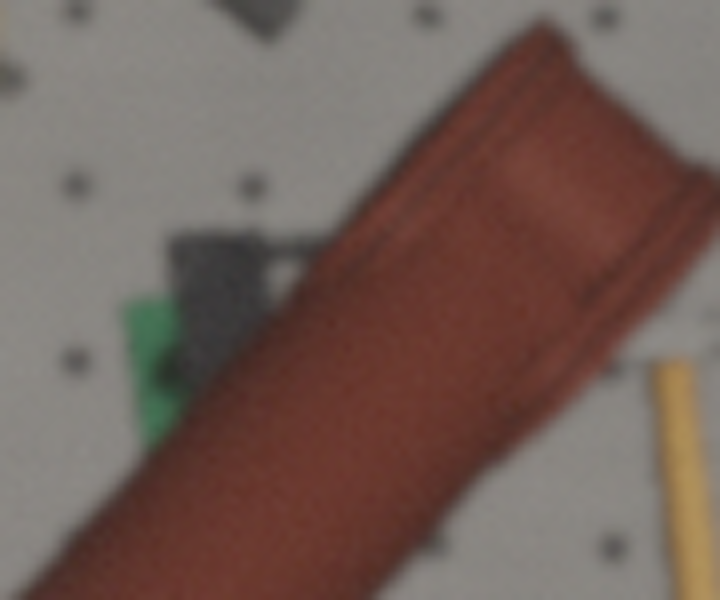

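```bash
python3 - <<'E'
from h import *
s=viewer.capture('scene'); P=telemetry.get_state()['position']
print(P,proj(s,P),[proj(s,P+np.array([-.14,.99,0])*k) for k in(-.047,.047)], at_z(s,[160.9,157.1],.2604), at_z(s,[100+322.5/5-.4,110+302/5-.4],.2))
E
```

```text
[ 0.49819518 -0.29664905  0.26063585] [160.54290669 155.22738127] [array([146.37273089, 155.07197839]), array([174.74657262, 155.38315145])] [ 0.50972751 -0.29121492  0.2604    ] [ 0.49056577 -0.2946887   0.2       ]
```

```bash
python3 - <<'E'
from h import *
print(robot.move_linear([.497,-.297,.167],D(.14),v=.12,f_stop=8)); st()
jaws.close(40); st()
s=viewer.capture('scene');save(s,'g1');zoom(s,(100,130,220,235),'s_b',6)
E
```

```text
False
t 6.68 pos [ 0.4973 -0.2974  0.1677] F [-0.18 -0.37 -0.24] M [ 0.004 -0.04  -0.042] open 0.0872
t 7.92 pos [ 0.497 -0.297  0.167] F [-0.31 -0.88 -0.77] M [-0.013  0.018  0.044] open 0.0076
```

View pics/s_b.png

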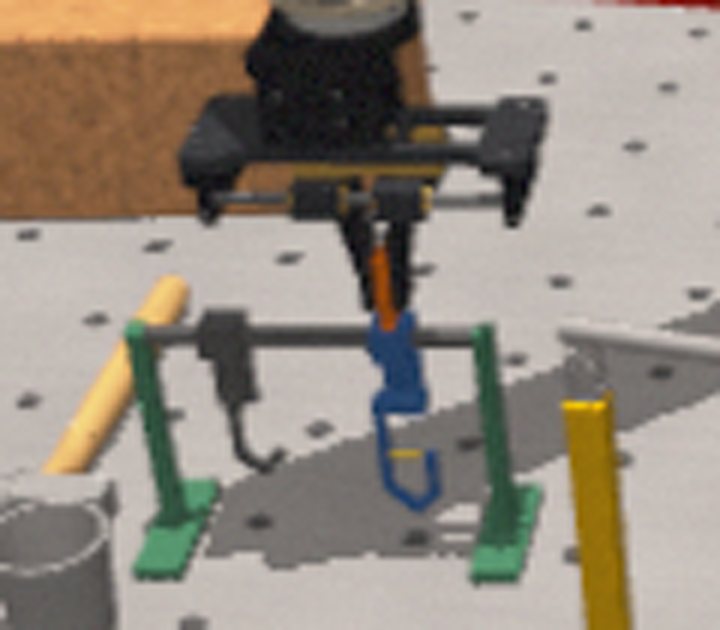

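```bash
python3 - <<'E'
from h import *
robot.move_linear([.497,-.297,.190],D(.14),v=.08); st()
robot.move_linear([.497-.05*np.cos(.14),-.297-.05*np.sin(.14),.190],D(.14),v=.1); st()
robot.move_linear([.447,-.304,.345],D(.14),v=.2); st()
s=viewer.capture('scene');save(s,'g2');zoom(s,(100,80,220,235),'s_c',5)
E
```

```text
t 8.41 pos [ 0.4973 -0.2971  0.1906] F [ 0.06 -0.39 -2.04] M [0.083 0.025 0.014] open 0.0076
t 9.06 pos [ 0.4481 -0.3035  0.1901] F [-0.04  0.84 -1.11] M [ 0.037 -0.007 -0.002] open 0.0076
t 9.98 pos [ 0.4467 -0.3037  0.3439] F [ 0.71 -0.38 -3.2 ] M [ 0.037 -0.031 -0.05 ] open 0.0078
```

View pics/s_c.png

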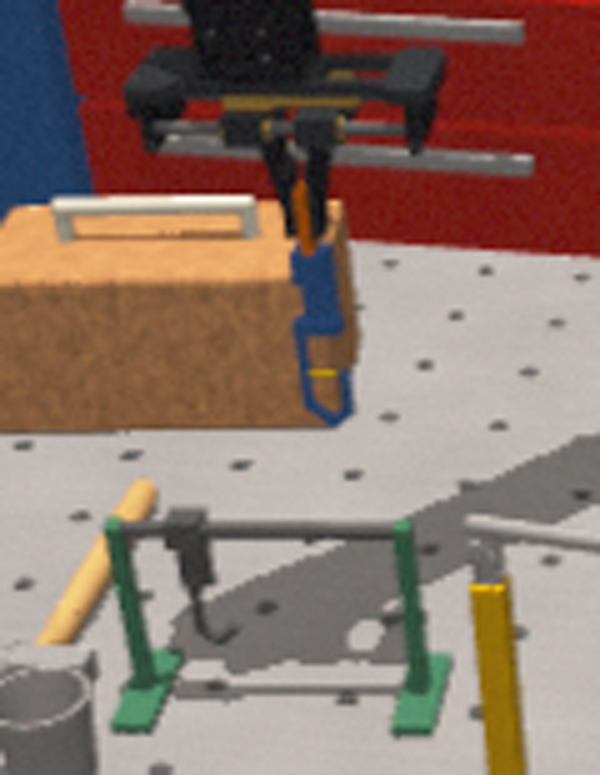

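```bash
python3 - <<'E'
from h import *
u=np.array([np.cos(.086),-np.sin(.086),0]); B=np.array([.678,-.001,0])
p=B-.055*u; 
robot.move_linear([.53,-.15,.345],D(0.0),v=.25)
robot.move_linear([p[0],p[1],.345],D(-.086),v=.25)
robot.move_linear([p[0],p[1],.3205],D(-.086),v=.1); robot.wait(.2); st()
s=viewer.capture('scene');t=viewer.capture('top');zoom(s,(185,110,295,230),'s_d',6);zoom(t,(205,110,305,175),'t_d',8)
E
```

```text
t 12.34 pos [0.6234 0.0035 0.3212] F [-0.62 -0.38 -1.52] M [-0.002  0.06  -0.002] open 0.0078
```

View pics/s_d.png

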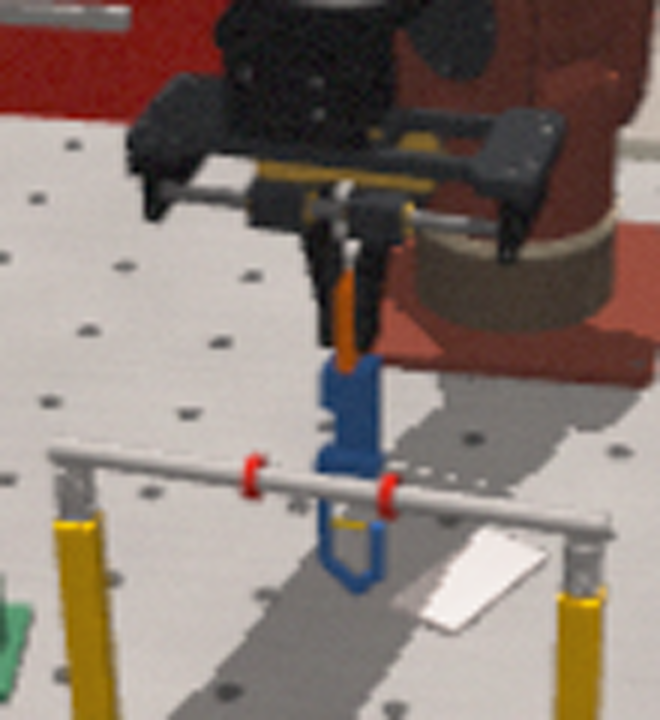

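View pics/t_d.png

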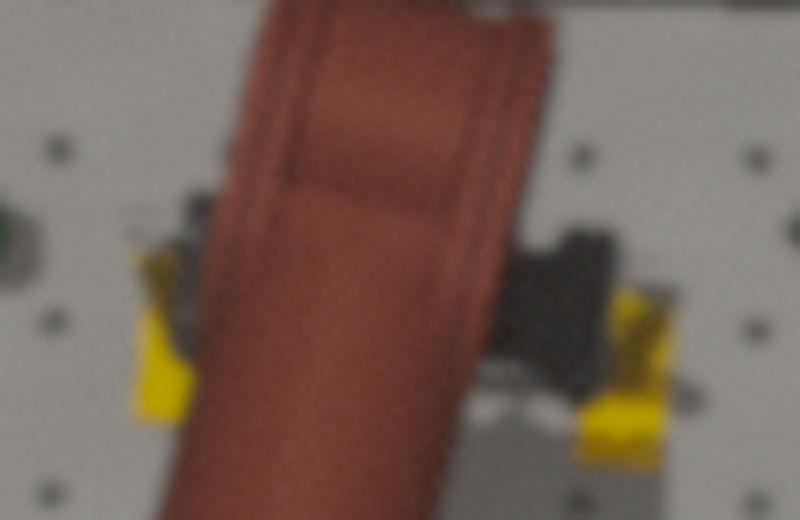

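```bash
python3 - <<'E'
from h import *
s=viewer.capture('scene')
print(proj(s,[.678,-.001,.274]),proj(s,[.6232,.0037,.3035]),proj(s,[.6232,.0037,.335]))
E
```

```text
[237.62894892 189.59595136] [242.80086984 170.88173203] [242.60925338 161.34270507]
```

```bash
python3 - <<'E'
from h import *
u=np.array([np.cos(.086),-np.sin(.086),0]); B=np.array([.678,-.001,0])
p=B-.012*u; print(robot.move_linear([p[0],p[1],.3205],D(-.086),v=.06,f_stop=4)); st()
p=B+.012*u; print(robot.move_linear([p[0],p[1],.3205],D(-.086),v=.02,f_stop=2.5)); s=st()
print('along',(s['position']-B)[:2]@u[:2])
s=viewer.capture('scene');zoom(s,(185,110,295,230),'s_e',6)
E
```

```text
False
t 13.36 pos [ 6.659e-01 -2.000e-04  3.205e-01] F [-0.3  -0.04 -1.58] M [ 0.017  0.047 -0.008] open 0.0074
True
t 14.12 pos [ 0.6799 -0.0011  0.3195] F [ 0.3  -0.85 -1.83] M [ 0.079  0.056 -0.008] open 0.0076
along 0.0018715060219925315
```

View pics/s_e.png

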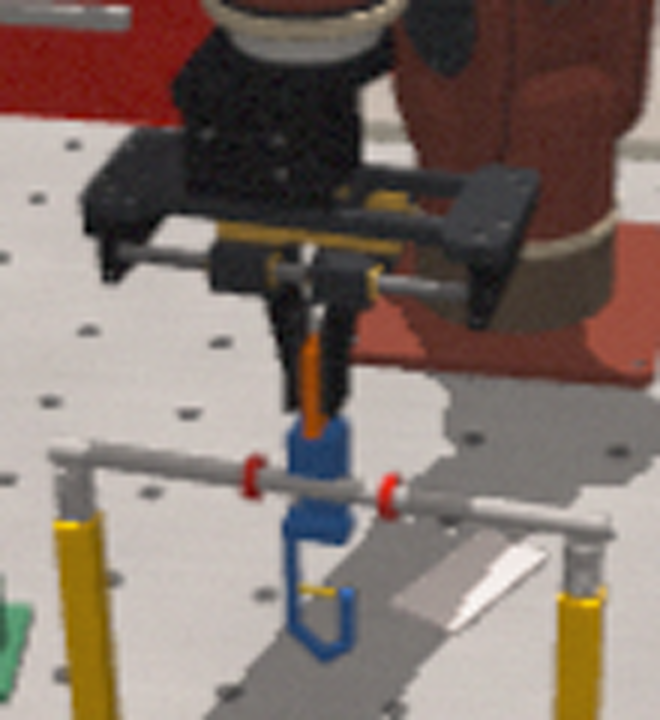

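```bash
python3 - <<'E'
from h import *
u=np.array([np.cos(.086),-np.sin(.086),0]); B=np.array([.678,-.001,0])
robot.wait(.3); a=st()
for d in (.004,.006,.008,.010):
    p=B+d*u; r=robot.move_linear([p[0],p[1],.3205],D(-.086),v=.015,f_stop=4); robot.wait(.15); s=st(); f=s['force']-a['force']
    print(d,r,'along',(s['position']-B)[:2]@u[:2],'f',f[:2]@u[:2])
    if r or abs(f[:2]@u[:2])>2: break
E
```

```text
t 14.47 pos [ 0.6796 -0.0008  0.3193] F [ 0.59  0.39 -1.14] M [ 0.049 -0.079 -0.029] open 0.0078
t 14.82 pos [ 0.6801 -0.0007  0.3184] F [-0.31 -0.34 -2.24] M [0.044 0.073 0.002] open 0.0076
0.004 True along 0.0020472951541983192 f -0.8293926106647266
```

```bash
python3 - <<'E'
from h import *
u=np.array([np.cos(.086),-np.sin(.086),0]); B=np.array([.678,-.001,0])
def F(n=8):
    a=[]
    for _ in range(n): robot.wait(.02); a.append(np.r_[telemetry.get_state()['force'],telemetry.get_state()['moment']])
    return np.mean(a,0),np.std(a,0)
print(np.round(F(),2))
for d in (0.0,.002,.003,.004,.005,.006):
    p=B+d*u; robot.move_linear([p[0],p[1],.3205],D(-.086),v=.02); m,_=F(5); s=telemetry.get_state()
    print(d,round(s['t'],2),'along',round((s['position']-B)[:2]@u[:2],4),s['position'][2].round(4),np.round(m,2))
    if m[0]<-3.5: break
E
```

```text
[[-0.24 -0.05 -1.66 -0.01  0.04 -0.  ]
 [ 0.61  0.23  0.22  0.03  0.03  0.02]]
0.0 15.33 along -0.0 0.3206 [-0.14 -0.06 -1.51  0.02  0.02 -0.02]
0.002 15.67 along 0.0019 0.3204 [-1.28  0.25 -0.85  0.11  0.44  0.01]
0.003 16.0 along 0.0023 0.3202 [-5.16  0.51 -0.42  0.22  1.39  0.  ]
```

```bash
cat >> h.py <<'E'
u=np.array([np.cos(.086),-np.sin(.086),0]); w=np.array([np.sin(.086),np.cos(.086),0]); B=np.array([.678,-.001,0])
def F(n=6):
    a=[]
    for _ in range(n):
        robot.wait(.02); q=telemetry.get_state(); a.append(np.r_[q['force'],q['moment']])
    return np.mean(a,0)
E
python3 - <<'E'
from h import *
p=B-.0003*u
robot.move_linear([p[0],p[1],.3205],D(-.086),v=.03); print(np.round(F(),2))
robot.move_linear([p[0],p[1],.300],D(-.086),v=.05); print(np.round(F(),2))
robot.move_linear([p[0],p[1],.2965],D(-.086),v=.02); print(np.round(F(),2)); st()
s=viewer.capture('scene');zoom(s,(185,110,295,230),'s_f',6)
E
```

```text
[-0.14 -0.24 -1.5   0.03  0.   -0.  ]
[ 0.04  0.2  -1.54  0.03 -0.    0.  ]
[ 0.18 -0.21 -0.45 -0.05 -0.11  0.01]
t 17.44 pos [ 0.6778 -0.0011  0.2967] F [-0.28  0.88  0.32] M [-0.091 -0.111  0.082] open 0.0079
```

View pics/s_f.png

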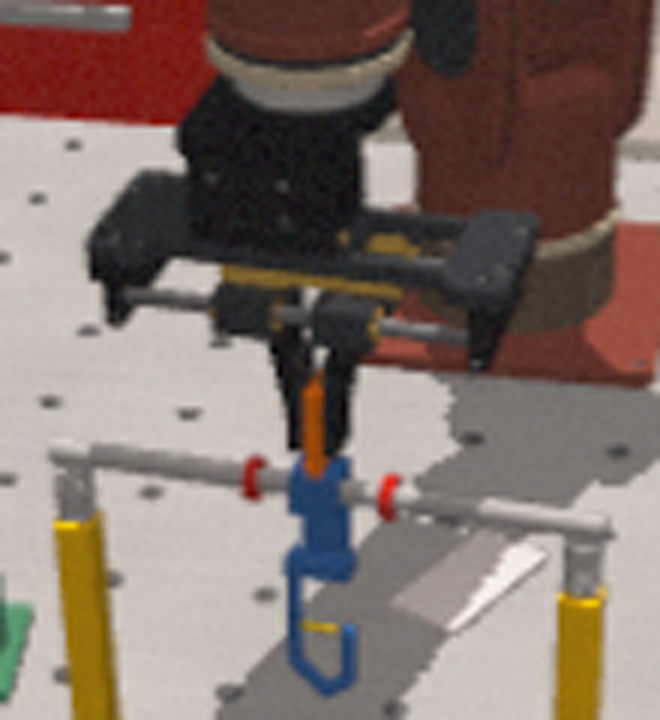

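```bash
python3 - <<'E'
from h import *
jaws.open_jaws(); robot.wait(.3); st()
p=B-.0003*u
robot.move_linear([p[0],p[1],.40],D(-.086),v=.15)
robot.move_to([.48,.2,.40],D(0)); st()
s=viewer.capture('scene');t=viewer.capture('top');zoom(s,(185,160,295,280),'s_g',6);zoom(t,(205,110,305,175),'t_g',8)
import pickle; pickle.dump((s,t),open('c1.pkl','wb'))
E
```

```text
t 19.22 pos [ 0.6777 -0.001   0.2965] F [-0.89 -0.16 -0.26] M [0.019 0.039 0.053] open 0.0868
t 21.49 pos [0.4804 0.1996 0.4002] F [-0.18 -0.28 -0.46] M [ 0.055 -0.013  0.008] open 0.0875
```

View pics/s_g.png

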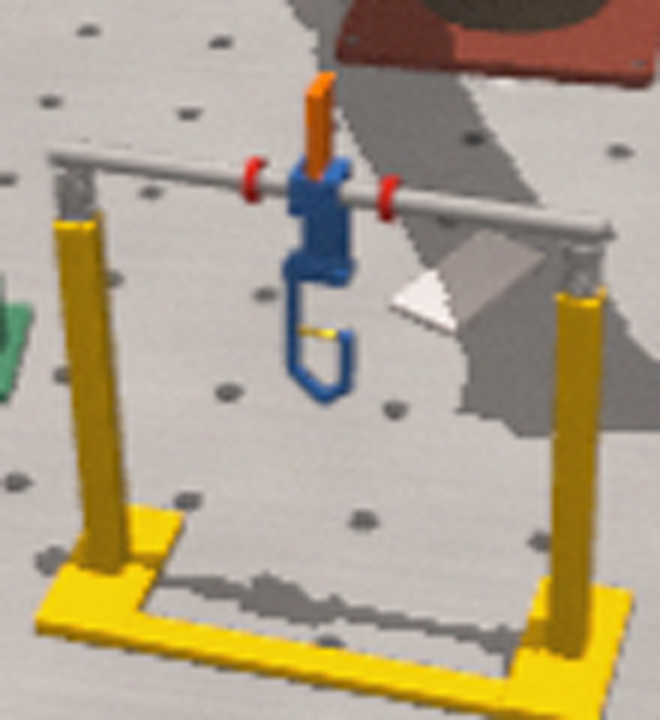

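View pics/t_g.png

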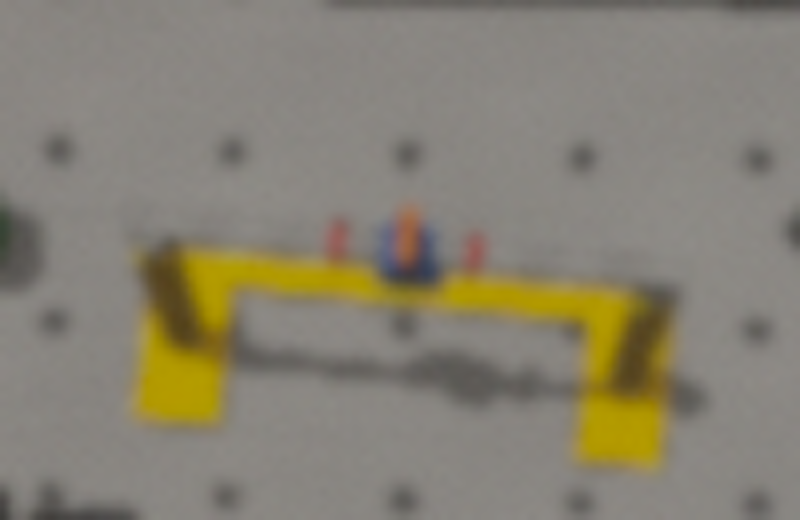

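```bash
python3 - <<'E'
from h import *
T=.4; o=D(.009,T); ax=np.array([np.sin(T)*np.cos(.009),np.sin(T)*np.sin(.009),-np.cos(T)])
g=np.array([.456,.3004,.100]); tcp=g+.019*ax
robot.move_to(list(tcp-.12*ax),o); st()
print(robot.move_linear(list(tcp),o,v=.12,f_stop=8)); st()
s=viewer.capture('scene'); zoom(s,(290,150,400,270),'s_h',6)
E
```

```text
t 22.55 pos [0.4179 0.2995 0.1939] F [ 0.71  0.71 -0.04] M [-0.015  0.46  -0.015] open 0.0873
False
t 24.67 pos [0.4634 0.3007 0.0827] F [ 0.07 -0.4  -0.61] M [0.048 0.422 0.043] open 0.087
```

View pics/s_h.png

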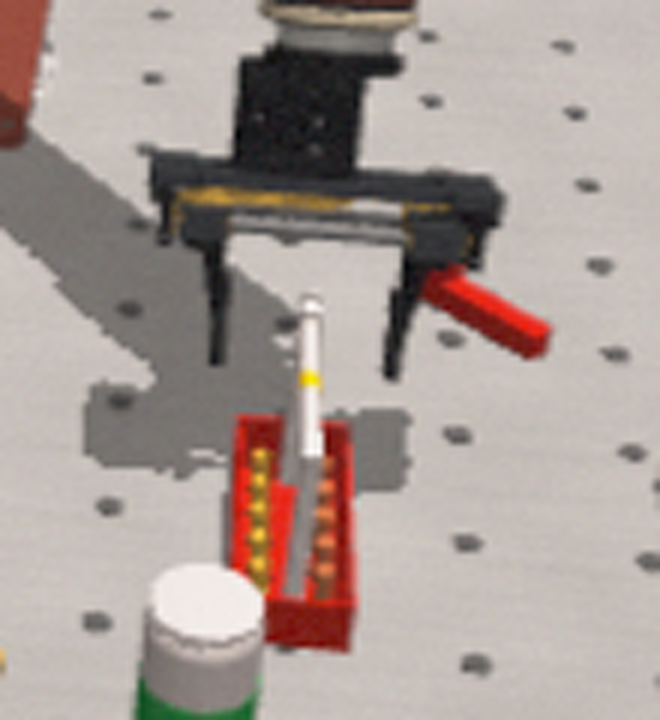

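```bash
python3 - <<'E'
from h import *
T=.4; o=D(.009,T)
f0=F();jaws.close(60); f1=F(); p=telemetry.get_state()['position']; st()
robot.move_linear([p[0],p[1],p[2]+.06],o,v=.1); f2=F(); print(np.round([f0,f1,f2],2)); st()
s=viewer.capture('scene');t=viewer.capture('top'); zoom(s,(290,130,400,250),'s_i',6); zoom(t,(150,150,230,225),'t_i',8)
E
```

```text
t 26.14 pos [0.4633 0.3005 0.0825] F [-0.17  0.47 -0.85] M [ 0.179  0.46  -0.001] open 0.0099
[[ 0.01 -0.24 -0.2   0.03  0.46  0.01]
 [ 0.14  0.32 -1.06  0.12  0.52  0.04]
 [ 0.17 -0.41 -1.83 -0.01  0.8  -0.01]]
t 26.99 pos [0.4631 0.2998 0.1417] F [ 0.5  -0.29 -1.48] M [-0.01   0.773 -0.027] open 0.0092
```

View pics/s_i.png

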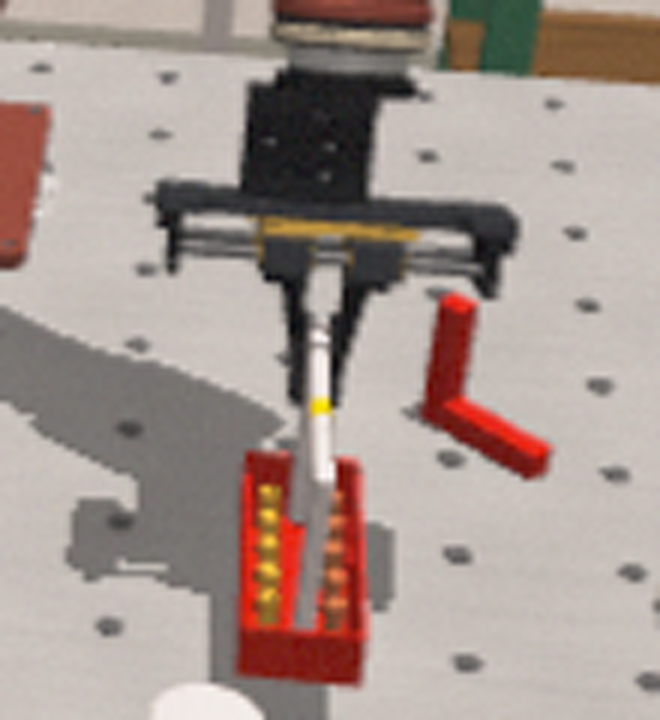

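View pics/t_i.png

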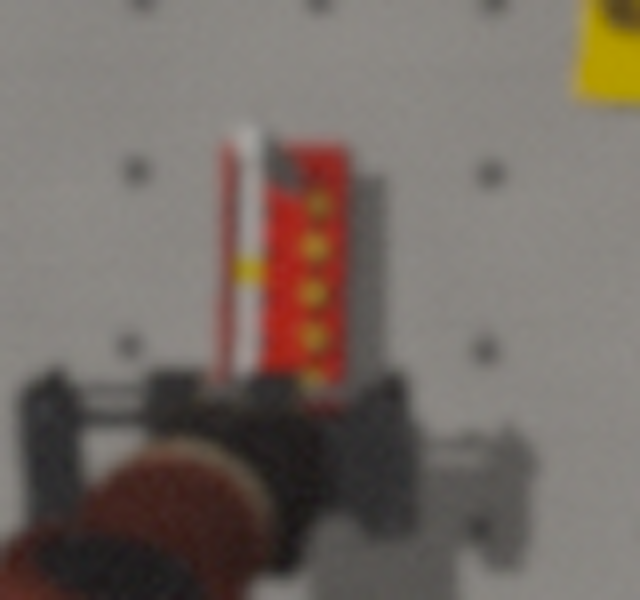

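```bash
cat > m2.py <<'E'
from m import *
def bar(p,P):
    X=cloud(p); c=P+np.array([.058,0,.033])
    m=(abs(X[...,0]-c[0]-.005)<.05)&(abs(X[...,1]-c[1])<.012)&(abs(X[...,2]-c[2])<.03)
    q=X[m]; return len(q),np.polyfit(q[:,0],q[:,2],1),np.polyfit(q[:,0],q[:,1],1),q.mean(0)
E
python3 - <<'E'
from m2 import *
P=telemetry.get_state()['position']
s=viewer.capture('scene');t=viewer.capture('top')
for p in(s,t):
    print(bar(p,P))
bs=wc(s,(336,190,350,205),yel); bt=wc(t,(177,180,186,189),lambda r,g,b:yel(r,g,b)-np.maximum(0,r-g),5)
print(bs,bt,tri(s,bs,t,bt),P)
s0,t0=pickle.load(open('c0.pkl','rb'))
X=cloud(s0); q=X[(abs(X[...,0]-.521)<.05)&(abs(X[...,1]-.3)<.012)&(abs(X[...,2]-.117)<.02)]; print('before',len(q),np.polyfit(q[:,0],q[:,2],1))
X=cloud(t0); q=X[(abs(X[...,0]-.521)<.05)&(abs(X[...,1]-.298)<.012)&(abs(X[...,2]-.117)<.02)]; print('before',len(q),np.polyfit(q[:,0],q[:,2],1))
E
```

```text
(58, array([-0.0194,  0.1873]), array([0.0151, 0.2942]), array([0.5272, 0.3022, 0.177 ]))
(70, array([-0.0243,  0.1904]), array([0.0175, 0.2867]), array([0.5243, 0.2959, 0.1776]))
[342.968  197.2043] [180.4301 183.2043] (array([0.5214, 0.3001, 0.1765]), np.float64(0.0028852147788995808)) [0.4632 0.3    0.1419]
before 70 [-0.017   0.1268]
before 49 [-0.0193  0.1284]
```

```bash
python3 - <<'E'
from h import *
T=.4; L=B-.0003*u; zt=.2786-.069-.0325
def tp(lat,back=0): return list((L+lat*w-(.0576+back)*u+np.array([0,0,zt]))[:3])
p=tp(.045,.12); print(p,tp(.045))
robot.move_linear([.463,.25,zt],D(0,T),v=.2)
robot.move_linear(p,D(-.086,T),v=.2); st()
s=viewer.capture('scene');zoom(s,(200,130,330,260),'s_j',5)
E
```

```text
[np.float64(0.5046227001739408), np.float64(0.059114240451200444), np.float64(0.1771)] [np.float64(0.6241792136106018), np.float64(0.048806956867758586), np.float64(0.1771)]
t 28.77 pos [0.5044 0.0604 0.1769] F [-0.48 -0.4  -2.22] M [ 0.151  0.807 -0.016] open 0.0096
```

View pics/s_j.png

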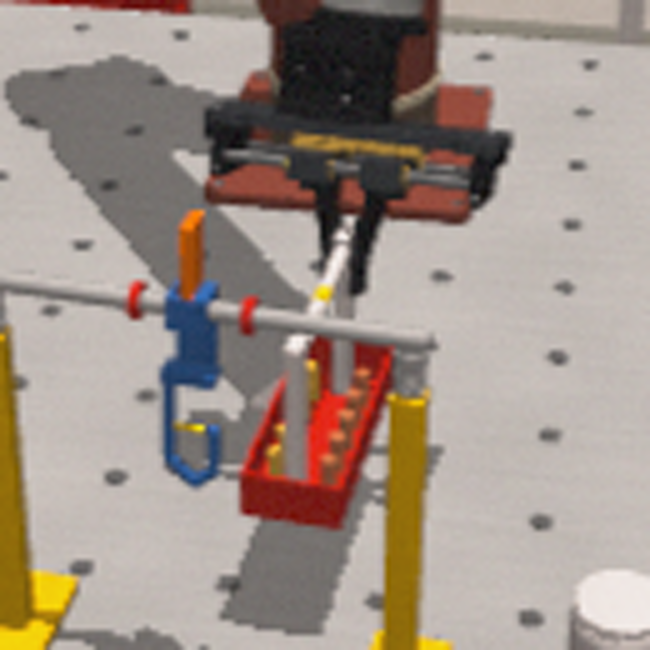

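```bash
python3 - <<'E'
from h import *
T=.4; L=B-.0003*u; zt=.2786-.069-.0325
def tp(lat,back=0): return list((L+lat*w-(.0576+back)*u+np.array([0,0,zt]))[:3])
print(robot.move_linear(tp(.045),D(-.086,T),v=.12,f_stop=6)); robot.wait(.1); st(); print(np.round(F(),2))
s=viewer.capture('scene');t=viewer.capture('top');zoom(s,(200,140,300,260),'s_k',6);zoom(t,(205,100,305,185),'t_k',8)
import pickle; pickle.dump((s,t),open('c2.pkl','wb'))
E
```

```text
False
t 30.12 pos [0.6239 0.049  0.177 ] F [ 0.71  0.74 -2.9 ] M [0.117 0.741 0.008] open 0.0096
[-0.21  0.36 -2.18  0.07  0.78 -0.01]
```

View pics/s_k.png

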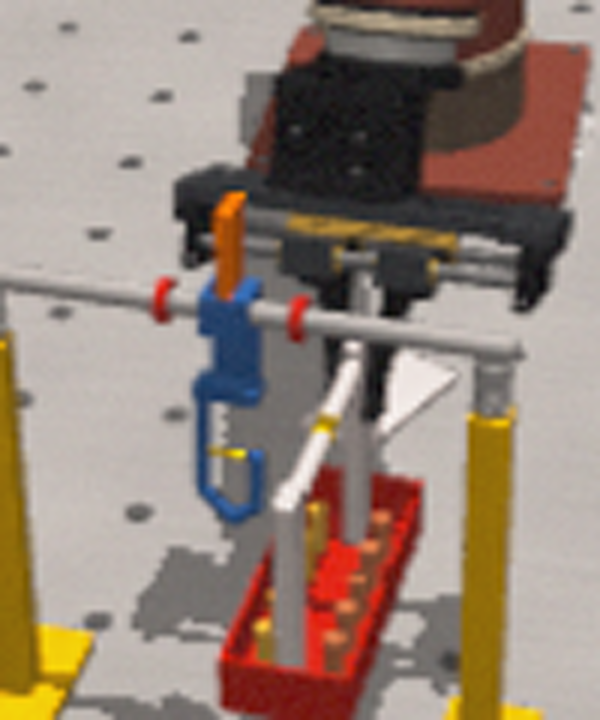

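View pics/t_k.png

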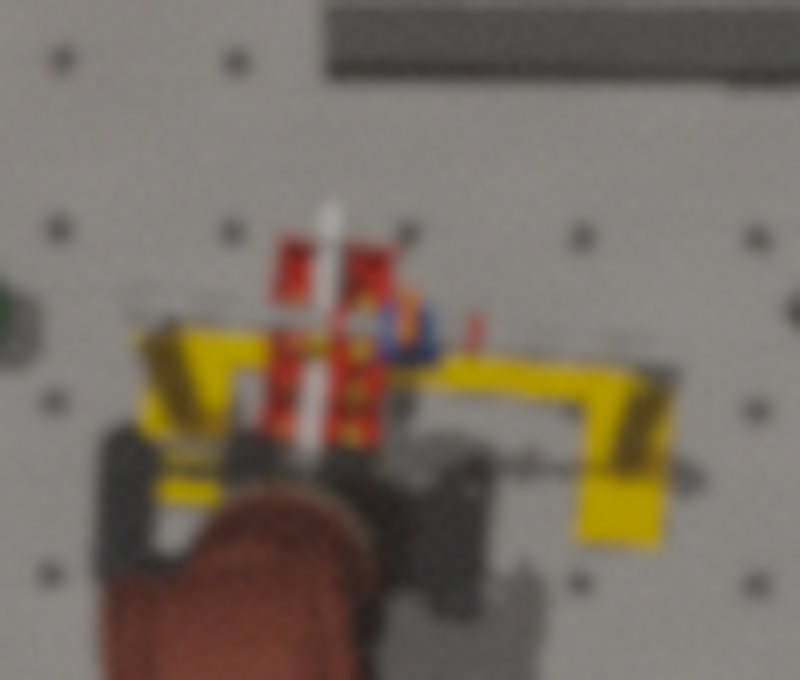

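```bash
cat > chk.py <<'E'
from h import *
L=B-.0003*u
def LP(x,y,z): return L+x*u+y*w+np.array([0,0,.2786+z])
def band(P): return P+.0576*u+np.array([0,0,.0325])
def Z(px,o,s): return (np.array(px)-o+.5)*s-.5
E
python3 - <<'E'
from chk import *
import pickle
s,t=pickle.load(open('c2.pkl','rb')); P=telemetry.get_state()['position']; o=np.array([200,140])
for n,X in [('band',band(P)),('bar far end',band(P)+.065*u),('nose',LP(0,13,0)*0+LP(0,.013,-.082)),('spine gate hinge',LP(0,-.014,-.086)),('loop bottom',LP(0,.002,-.127)),('tab top',LP(0,0,.05)),('crown L',LP(.012,-.012,0))]: print(n,Z(proj(s,X),o,6).round(0), Z(proj(t,X),np.array([205,100]),8).round(0))
E
```

```text
band [322. 425.] [313. 351.]
bar far end [286. 506.] [326. 225.]
nose [258. 437.] [377. 363.]
spine gate hinge [205. 435.] [430. 370.]
loop bottom [238. 507.] [399. 384.]
tab top [226. 200.] [403. 303.]
crown L [196. 302.] [430. 306.]
```

```bash
python3 - <<'E'
from chk import *
import pickle
np.set_printoptions(precision=4,suppress=True)
for f in ('c1.pkl','c2.pkl'):
    s,t=pickle.load(open(f,'rb')); X=cloud(s); a=s['img'].astype(float)
    blue=(a[...,2]>1.25*a[...,0])&(a[...,2]>1.1*a[...,1])&(abs(X[...,1])<.05)&(abs(X[...,0]-.68)<.06)&(X[...,2]>.12)&(X[...,2]<.32)
    q=X[blue]-L; qx=q@u; qy=q@w; qz=q[:,2]-.2786
    for lo,hi in [(-.14,-.12),(-.12,-.11),(-.11,-.1),(-.1,-.09),(-.09,-.08),(-.08,-.07),(-.07,-.06),(-.06,-.05),(-.05,-.04),(-.04,-.03),(-.03,-.02),(-.02,-.01),(-.01,.01)]:
        m=(qz>lo)&(qz<hi)
        if m.sum(): print(lo,m.sum(),'x',np.median(qx[m]).round(4),'y',qy[m].min().round(4),qy[m].max().round(4))
    print('zrange',qz.min(),qz.max())
    org=(a[...,0]>1.8*a[...,2])&(abs(X[...,1])<.03)&(abs(X[...,0]-.68)<.06)&(X[...,2]>.28)
    q=X[org]-L;print('tab x',np.median(q@u),'y',np.median(q@w),'z',q[:,2].min()-.2786,q[:,2].max()-.2786)
E
```

```text
-0.14 5 x 0.0148 y -0.0016 0.0089
-0.12 19 x 0.0138 y -0.0108 0.0174
-0.11 12 x 0.0129 y -0.0131 0.0177
-0.1 12 x 0.0133 y -0.013 0.0181
-0.09 9 x 0.0112 y -0.0133 0.0174
-0.08 7 x 0.0104 y -0.0128 -0.0085
-0.07 6 x 0.0094 y -0.013 -0.0096
-0.06 37 x 0.0074 y -0.0166 0.0164
-0.05 39 x -0.0008 y -0.012 0.0164
-0.04 23 x -0.0044 y -0.01 0.0114
-0.03 5 x -0.0027 y 0.0033 0.0118
-0.02 21 x 0.0136 y -0.0102 0.0132
-0.01 56 x 0.0123 y -0.0101 0.0147
zrange -0.12260298129070796 0.005779037067190129
tab x 0.009518257636012745 y 0.0031759834270388134 z 0.001878458811705952 0.05045619007753549
-0.14 5 x 0.0146 y -0.0018 0.0085
-0.12 21 x 0.0137 y -0.0095 0.018
-0.11 9 x 0.0134 y -0.0131 0.0177
-0.1 15 x 0.013 y -0.0124 0.0177
-0.09 8 x 0.0104 y -0.0132 0.0172
-0.08 7 x 0.011 y -0.013 -0.009
-0.07 6 x 0.0099 y -0.0124 -0.0096
-0.06 40 x 0.0071 y -0.0153 0.0159
-0.05 40 x -0.0024 y -0.0136 0.0155
-0.04 26 x -0.0034 y -0.0114 0.015
-0.03 7 x -0.0027 y -0.0062 0.0147
-0.02 20 x 0.014 y -0.0104 0.0141
-0.01 60 x 0.0123 y -0.0097 0.0146
zrange -0.12551145459730045 0.00616401326352628
tab x 0.007377329945223237 y 0.004359660071176621 z 0.0031340621512667144 0.04995255188299225
```

```bash
python3 - <<'E'
from chk import *
T=.4; zt=.2786-.069-.0325
def tp(lat,fw=.004): return list(L+lat*w-(.0576-fw)*u+np.array([0,0,zt]))
robot.move_linear(tp(.045),D(-.086,T),v=.05)
print(robot.move_linear(tp(.001),D(-.086,T),v=.05,f_stop=5)); robot.wait(.2); q=st(); print(np.round(F(),2),'lat',(q['position']-L)@w)
s=viewer.capture('scene');t=viewer.capture('top');zoom(s,(200,140,300,260),'s_l',6)
import pickle; pickle.dump((s,t),open('c3.pkl','wb'))
P=q['position']; o=np.array([200,140])
print(Z(proj(s,band(P)),o,6),Z(proj(s,band(P)+.065*u),o,6))
E
```

```text
False
t 31.81 pos [0.6244 0.005  0.1771] F [-0.2   0.18 -2.06] M [0.137 0.757 0.02 ] open 0.0098
[ 0.2  -0.42 -1.97  0.1   0.77  0.01] lat 0.0013427246581273504
[231.97617574 416.35902356] [192.07462923 496.53764948]
```

View pics/s_l.png

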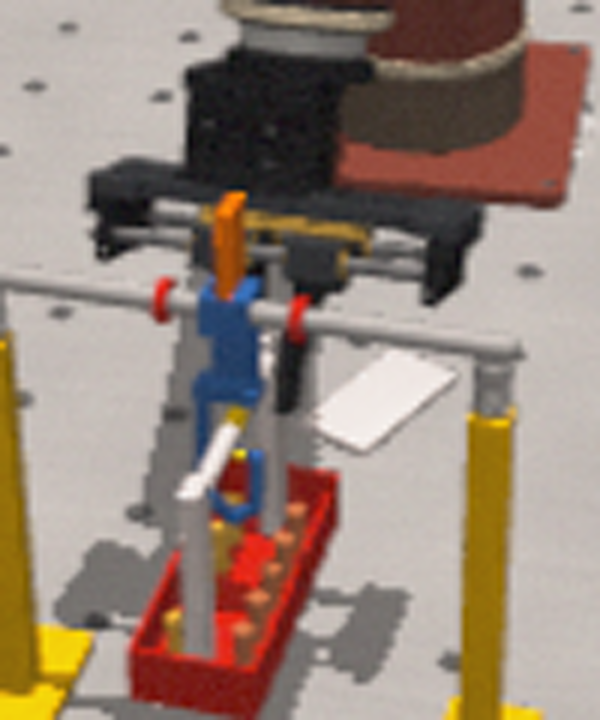

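```bash
python3 - <<'E'
from chk import *
T=.4; P0=telemetry.get_state()['position']
b=F(8)[2]; mx=0; tgt=L+.001*w-.0536*u
z=.1771
while z>.118:
    z-=.002
    r=robot.move_linear([tgt[0],tgt[1],z],D(-.086,T),v=.03,f_stop=13)
    m=F(3); q=telemetry.get_state(); d=m[2]-b; mx=max(mx,d)
    print(round(q['t'],1),round(z,4),q['position'][2].round(4),'dF',np.round(m[:3]-[0,0,b],1),'M',np.round(m[3:],2),r)
    if r or d>11.5 or (mx>4 and d<mx-3): break
s=viewer.capture('scene');t=viewer.capture('top');zoom(s,(200,140,300,260),'s_m',6)
import pickle; pickle.dump((s,t),open('c4.pkl','wb'))
E
```

```text
32.4 0.1751 0.175 dF [-0.8 -0.2  0.3] M [0.12 0.77 0.02] False
32.7 0.1731 0.173 dF [ 0.  -0.1  0.2] M [0.08 0.81 0.02] False
33.0 0.1711 0.171 dF [ 0.2 -0.1  0.4] M [0.1  0.78 0.01] False
33.3 0.1691 0.169 dF [-0.4  0.2  0.7] M [0.11 0.79 0.01] False
33.6 0.1671 0.167 dF [-0.6  0.   0.5] M [ 0.09  0.75 -0.04] False
33.9 0.1651 0.1651 dF [ 0.3 -0.2  1.2] M [ 0.09  0.69 -0.02] False
34.2 0.1631 0.1631 dF [-0.6  0.1  1.8] M [0.06 0.62 0.  ] False
34.5 0.1611 0.161 dF [-0.1  0.1  2.1] M [0.05 0.52 0.01] False
34.8 0.1591 0.1591 dF [-0.4 -0.1  3.4] M [0.03 0.47 0.02] False
35.1 0.1571 0.1571 dF [-0.3 -0.4  4.2] M [ 0.05  0.31 -0.01] False
35.4 0.1551 0.1551 dF [-0.3 -0.3  3.8] M [ 0.05  0.21 -0.01] False
35.7 0.1531 0.1531 dF [-0.1 -0.   4.9] M [ 0.04  0.16 -0.01] False
36.0 0.1511 0.1511 dF [-0.7 -0.3  5.9] M [ 0.04  0.12 -0.  ] False
36.3 0.1491 0.1491 dF [0.2 0.4 5.6] M [0.04 0.02 0.02] False
36.6 0.1471 0.1471 dF [-0.6  0.2  5.9] M [ 0. -0. -0.] False
36.9 0.1451 0.1451 dF [-0.7  0.2  6.6] M [ 0.03 -0.07 -0.01] False
37.2 0.1431 0.1432 dF [-0.3 -0.   6.7] M [-0.01 -0.16  0.03] False
37.5 0.1411 0.1413 dF [-0.6  0.3  7.6] M [ 0.02 -0.24  0.  ] False
37.8 0.1391 0.1394 dF [-0.6  0.   7.7] M [-0.03 -0.29  0.02] False
38.1 0.1371 0.1375 dF [-0.6 -0.   8.2] M [-0.   -0.34  0.  ] False
38.4 0.1351 0.1355 dF [-0.9  0.5  9.1] M [ 0.03 -0.38  0.05] False
38.7 0.1331 0.1333 dF [-0.2  0.9  7.4] M [ 0.14 -0.2   0.05] False
39.0 0.1311 0.1313 dF [-0.4  0.8  7.3] M [ 0.15 -0.25  0.09] False
39.3 0.1291 0.1292 dF [-0.1  0.9  7.6] M [ 0.15 -0.23  0.14] False
39.6 0.1271 0.1268 dF [-0.2  0.8  3.8] M [0.11 0.23 0.07] False
```

View pics/s_m.png

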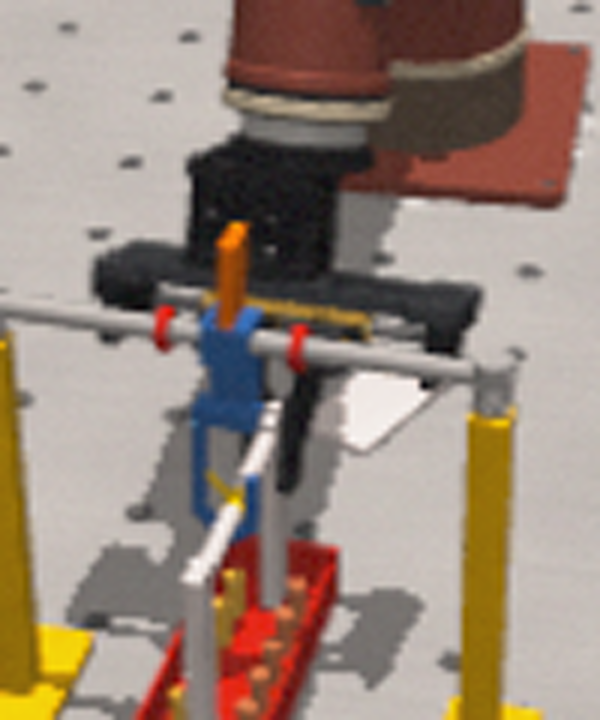

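```bash
python3 - <<'E'
from chk import *
for _ in range(3):
    robot.wait(.2); m=F(4); print(np.round(m,2)); 
st()
s=viewer.capture('scene');zoom(s,(200,140,300,260),'s_n',6)
E
```

```text
[-0.14  0.41  0.51  0.1   0.41  0.02]
[-0.07  0.13  0.73  0.08  0.38  0.04]
[0.1  0.32 0.62 0.12 0.37 0.04]
t 40.54 pos [0.6244 0.0047 0.1271] F [0.75 0.24 1.23] M [0.143 0.345 0.095] open 0.0095
```

View pics/s_n.png

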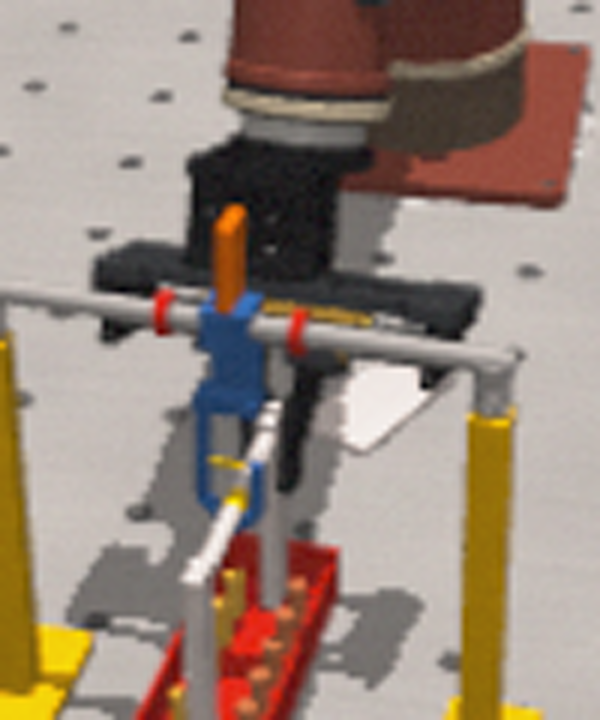

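```bash
python3 - <<'E'
from chk import *
T=.4; tgt=L+.002*w-.0536*u
robot.move_linear([tgt[0],tgt[1],.1253+.0035],D(-.086,T),v=.02); robot.wait(.3); print(np.round(F(8),2)); st()
s=viewer.capture('scene'); X=cloud(s)-L; x=X@u;y=X@w;z=X[...,2]
m=(x>.015)&(x<.062)&(abs(y-.002)<.012)&(abs(z-.166)<.022); print(m.sum(),np.polyfit(x[m],z[m],1),np.polyfit(x[m],y[m],1))
E
```

```text
[ 0.01  0.01 -0.2   0.05  0.48 -0.  ]
t 41.27 pos [0.6245 0.0056 0.1288] F [ 0.24 -0.44  0.54] M [0.014 0.508 0.043] open 0.0095
37 [-0.01420422  0.16428323] [0.00938206 0.00511448]
```

```bash
python3 - <<'E'
from chk import *
T=.4; o=D(-.086,T)
jaws.open_jaws(); robot.wait(.3); q=st(); P=q['position']
ax=np.cos(T)*np.array([0,0,-1])+np.sin(T)*u
robot.move_linear(list(P-.09*ax),o,v=.08); 
robot.move_linear(list(P-.09*ax-.08*u+np.array([0,0,.08])),o,v=.15); st()
s=viewer.capture('scene');t=viewer.capture('top');save(s,'fin_s');zoom(s,(185,140,305,270),'s_o',5);zoom(t,(205,100,305,185),'t_o',8)
import pickle; pickle.dump((s,t),open('c5.pkl','wb'))
E
```

```text
t 43.03 pos [0.6245 0.0056 0.1288] F [-0.38  0.34  0.44] M [0.045 0.513 0.033] open 0.087
t 45.27 pos [0.5099 0.015  0.2912] F [ 0.29 -0.15  0.11] M [ 0.061  0.502 -0.043] open 0.0873
```

View pics/s_o.png

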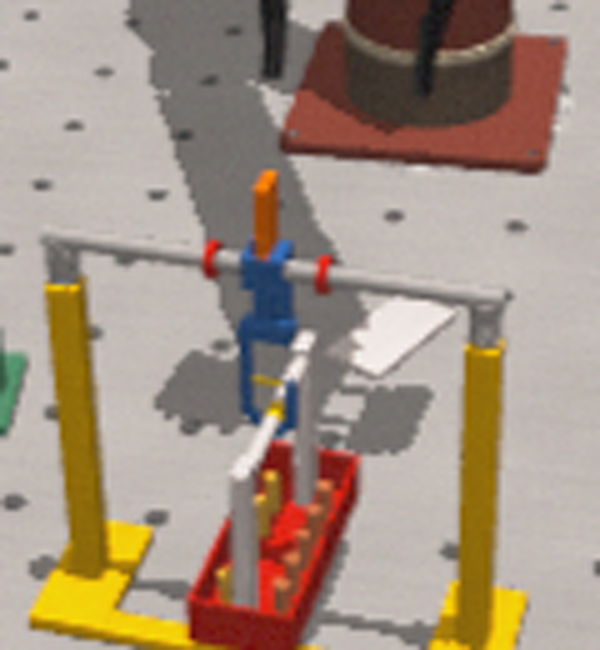

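View pics/t_o.png

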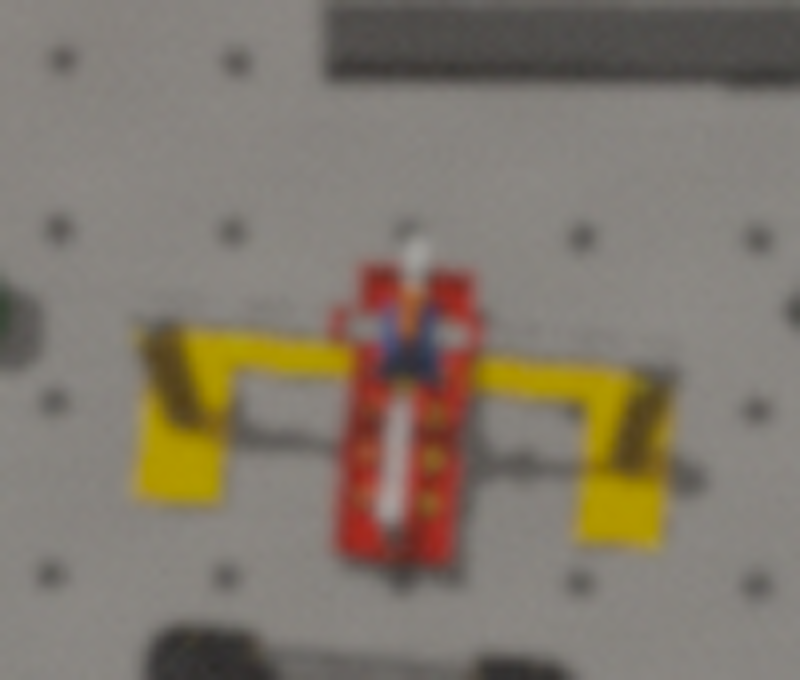

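```bash
python3 - <<'E'
from chk import *
prev=None
for k in range(4):
    s=viewer.capture('scene'); X=cloud(s)-L; x=X@u;y=X@w;z=X[...,2]
    for r in ((.02,.08),(-.065,-.015)):
        m=(x>r[0])&(x<r[1])&(abs(y-.002)<.012)&(abs(z-.165)<.022); print(m.sum(),np.polyfit(x[m],z[m],1).round(4),z[m].mean().round(4),end=' | ')
    i=s['img'][150:270,190:300].astype(int)
    print('diff',None if prev is None else np.abs(i-prev).mean().round(3)); prev=i
    robot.wait(.8)
t=viewer.capture('top'); X=cloud(t)-L; x=X@u;y=X@w;z=X[...,2]
m=(abs(x)<.09)&(abs(y-.002)<.01)&(abs(z-.168)<.022); print(m.sum(),np.polyfit(x[m],z[m],1),x[m].min(),x[m].max())
zoom(s,(225,175,275,240),'s_p',10); st()
E
```

```text
78 [-0.108   0.1689] 0.1622 | 38 [0.1067 0.1668] 0.1615 | diff None
80 [-0.1419  0.1703] 0.1614 | 39 [0.0366 0.1631] 0.1612 | diff 1.766
79 [-0.107   0.1691] 0.1625 | 39 [0.1141 0.167 ] 0.1614 | diff 1.72
80 [-0.1158  0.1688] 0.1617 | 40 [0.042  0.1636] 0.1616 | diff 1.718
67 [0.02039044 0.16693026] -0.07601815014794318 0.07207448984986566
t 48.83 pos [0.5099 0.0155 0.2917] F [ 0.4  -0.79  0.85] M [0.014 0.447 0.026] open 0.0872
```

View pics/s_p.png

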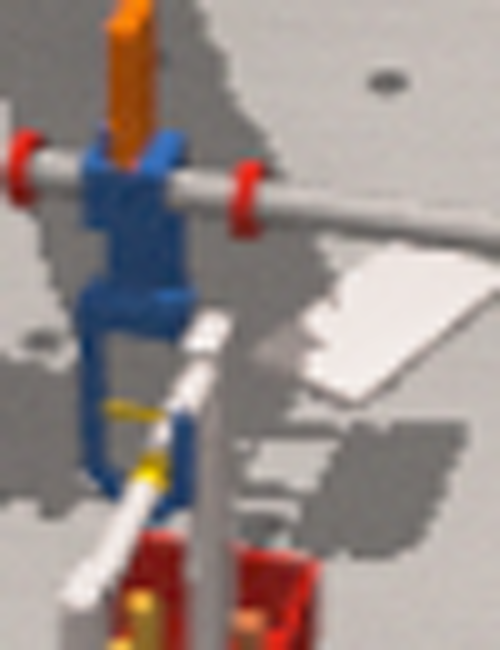

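View pics/fin_s.png

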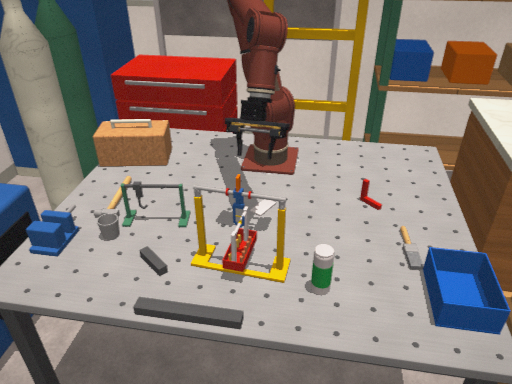

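```bash
python3 - <<'E'
from h import *
ticket.job_done(); st()
E
```

```text
the job is handed in; nothing more can be done
the job is handed in; nothing more can be done
```

The blue link now hangs on the yellow rack between the two red collars, and the red caddy hangs below it in the closed loop. I handed the job in at about 49 s, inside the 72 s limit; no verdict is reported.

- **Link:** I gripped it by the orange tab and took it off the green stand. I moved it in level until its leg touched the rack's bar, backed off 2 mm, lowered it and let go. It tilted by about 0.1 rad when hanging empty.
- **Caddy:** I held it by the post nearest the robot and brought its bar in over the nose of the loop. I pressed in 2 mm steps. The added force peaked at about 9 N, then dropped as the bar passed the gate.
- **Release:** I lifted about 2 mm until the gripper carried no load, opened the jaws and backed away.

**Last checks:**
- **Link:** it sat mid-bay between the collars.
- **Gate:** it was shut, with the bar home below it.
- **Caddy:** a straight-line fit over the whole bar in the top view gave about 0.02 rad of tilt. It was clear of the table.
- **Motion:** four pictures over about 2.5 s differed only by a steady noise level.
- **Robot and bystanders:** the gripper was well clear, and nothing else looked moved in the final scene picture. I did not measure the bystanders.

**Disagreements:**
- The two cameras differed by 3–5 mm, so I used touch rather than vision to set the link on the bar.
- Fits to the two separate halves of the bar in the scene camera's depth were noisy. They had opposite signs, up to 0.14 rad, so I trusted the top view for level.

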